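Make up two table sets for service

TASK

Make up the two table sets on the wooden boards, each thing standing upright, sunk fully into its own seat: on the long board the ramekin in the wide middle seat with the pepper mill and the steel shaker in the two end seats (either way round), and on the short board the square dish in the square seat and the jar in the round one. Set things down, do not drop them, and leave the egg cup where it is.

Things in the scene. Friction and masses are not known exactly. Their poses are not given: they have to be found in the camera images.
- mill_mid (a point): Pepper mill of dark turned wood, loose, 0.11 to 0.2 kg, standing; 100 mm tall; a plain cylinder 44 mm across from its foot up to 64 mm, then a waist and a rounded head 38 mm across. Origin at its centre, half-way up, z up, 50 mm above the foot.
- shaker_mid (a point): Plain steel shaker, a cylinder 42 mm across and 75 mm tall with a low domed top above 64 mm, loose, standing. Origin at its centre, half-way up, z up, 37.5 mm above the foot.
- jar_mid (a point): Small amber glass jar with a round brass-coloured lid, loose, standing; 50 mm across, 64 mm tall, the lid 51 mm across above 50 mm, the glass straight up to 44 mm. Origin at its centre, half-way up, z up, 32 mm above the foot.
- ramekin_mid (a point): Round white ceramic ramekin, loose, standing, open at the top; straight sides 62 mm across, 46 mm tall, wall 4 mm. Origin at its centre, half-way up, z up, 23 mm above the foot.
- dish_mid (a point): Square white ceramic dish, loose, standing, open at the top; 56 x 56 mm, 44 mm tall, wall 5 mm. Origin at its centre, half-way up, z up, 22 mm above the foot; x and y square to its sides.
- long_board: Long wooden board, fixed, 320 x 120 mm, 20 mm thick, with three round flat-bottomed seats in a row, each sunk 10 mm into the top (seat floor 10 mm above the table). Origin at the centre of the underside, x along its length, z up. Wide middle seat 86 mm across at x = 0; Cork-coloured seat floors. End seats 70 mm across at x = -108 and +108 mm; all at y = 0.
- short_board: Short wooden board, fixed, 220 x 120 mm, 20 mm thick, with two flat-bottomed seats each sunk 10 mm into the top (seat floor 10 mm above the table). Origin at the centre of the underside, x along its length, z up. Square seat 78 x 78 mm, sides along the board's, at x = -50 mm; round seat 70 mm across at x = +58 mm; both at y = 0.
- eggcup_mid (a point): White ceramic egg cup on a stem, 48 mm across, 60 mm tall, standing among the stock; not wanted, to be left. Origin at its centre, half-way up, z up, 30 mm above the foot.
Things that resemble listed ones, but are neither listed nor needed, are in the scene too. Leave any blue or red look-alike of the part that bears ramekin_mid alone.

How it is judged:
At the end, for the whole second after the job is handed in: Ramekin in the long board's middle seat, mill and shaker in its two end seats (either way round), dish in the short board's square seat, jar in its round seat: each centre within 17 mm of the seat's along both board axes, foot on the seat's floor within 4 mm, upright within 5 degrees, at rest ((((x of mill_mid in the frame of long_board between -0.125 and -0.091 m and y of mill_mid in the frame of long_board between -0.017 and 0.017 m and z of mill_mid in the frame of long_board between 0.056 and 0.064 m and angle between mill_mid's own z axis and vertical below 0.09 rad and linear speed of mill below 0.02 m/s and angular speed of mill below 0.3 rad/s) and (x of shaker_mid in the frame of long_board between 0.091 and 0.125 m and y of shaker_mid in the frame of long_board between -0.017 and 0.017 m and z of shaker_mid in the frame of long_board between 0.0435 and 0.0515 m and angle between shaker_mid's own z axis and vertical below 0.09 rad and linear speed of shaker below 0.02 m/s and angular speed of shaker below 0.3 rad/s)) or ((x of mill_mid in the frame of long_board between 0.091 and 0.125 m and y of mill_mid in the frame of long_board between -0.017 and 0.017 m and z of mill_mid in the frame of long_board between 0.056 and 0.064 m and angle between mill_mid's own z axis and vertical below 0.09 rad and linear speed of mill below 0.02 m/s and angular speed of mill below 0.3 rad/s) and (x of shaker_mid in the frame of long_board between -0.125 and -0.091 m and y of shaker_mid in the frame of long_board between -0.017 and 0.017 m and z of shaker_mid in the frame of long_board between 0.0435 and 0.0515 m and angle between shaker_mid's own z axis and vertical below 0.09 rad and linear speed of shaker below 0.02 m/s and angular speed of shaker below 0.3 rad/s))) and x of ramekin_mid in the frame of long_board between -0.017 and 0.017 m and y of ramekin_mid in the frame of long_board between -0.017 and 0.017 m and z of ramekin_mid in the frame of long_board between 0.029 and 0.037 m and angle between each of ramekin_mid, dish_mid, jar_mid's own z axis and vertical below 0.09 rad and linear speed of each of ramekin, dish, jar below 0.02 m/s and angular speed of each of ramekin, dish, jar below 0.3 rad/s and x of dish_mid in the frame of short_board between -0.067 and -0.033 m and y of dish_mid in the frame of short_board between -0.017 and 0.017 m and z of dish_mid in the frame of short_board between 0.028 and 0.036 m and x of jar_mid in the frame of short_board between 0.041 and 0.075 m and y of jar_mid in the frame of short_board between -0.017 and 0.017 m and z of jar_mid in the frame of short_board between 0.038 and 0.046 m); the robot touches nothing.
It fails at once if the egg cup is disturbed (moved more than 20 mm) (distance of eggcup_mid from where it was at the start of the episode above 0.02 m).
It fails at once if a thing is dropped: its underside is more than 45 mm over the table, with nothing of the robot touching it ((height (world z) of mill_mid above 0.095 m and contact force between mill and the arm below 0.01 N and contact force between mill and the fingers below 0.01 N) or (height (world z) of shaker_mid above 0.0825 m and contact force between shaker and the arm below 0.01 N and contact force between shaker and the fingers below 0.01 N) or (height (world z) of jar_mid above 0.077 m and contact force between jar and the arm below 0.01 N and contact force between jar and the fingers below 0.01 N) or (height (world z) of ramekin_mid above 0.068 m and contact force between ramekin and the arm below 0.01 N and contact force between ramekin and the fingers below 0.01 N) or (height (world z) of dish_mid above 0.067 m and contact force between dish and the arm below 0.01 N and contact force between dish and the fingers below 0.01 N)).
It also fails if it takes over 120 s, if anything falls off the work surface, if the arm or the gripper's body presses on something with over 40 N, if the wrist force passes 120 N, or if a joint passes its speed limit or range.

ROBOT

A 6-joint arm with a two-finger parallel gripper is mounted at the origin on the work surface. World frame = base frame: x ahead of the robot, y to its left, z up, the work surface at z = 0. Lengths are in m, angles in rad, forces in N, time in s.
With the tool pointing down it reaches from about 0.35 to 0.975 m from the base axis. Payload 4.9 kg.
Tool frame: the origin (TCP) lies on the centre line of the jaws, within the pads' length; the fingertips stand 22 mm ahead of it and the grasp point (between the pads) lies 3 mm ahead of it (manip.tcp_to_tips is the distance from the TCP to the fingertips, in m); z points along the fingers, x is the direction in which the jaws open and shut, and the axes are right-handed (so a half turn about z gives the same grasp; the last joint's range is limited). The gripper opens to 85 mm and grips with 20 to 120 N. Pads are 22 mm wide; open, the fingers measure 114 mm over their backs; the gripper's body (76 mm by 85 mm) begins 54 mm behind the grasp point. The pads swing forward as they close: fully open they stand 13 mm farther back than shut.
Start: joints at [1.21, 0.053, 1.613, -0, 1.476, -0.119], TCP at [0.15, 0.607, 0.253] pointing down, gripper open.
Joint ranges: [-3.01, 3.01], [-1.01, 2.22], [0.06, 2.58], [-1.02, 4.17], [0.09, 2.62], [-3.14, 3.14]. Speed limits (rad/s): [2.57, 2.57, 3.14, 3.14, 3.14, 3.14].

INTERFACE

Orientations are given as a unit quaternion [w, x, y, z].
In Python, from plant import manip gives the robot as it stands.
- The arm moves only by the shell command python3 -m pendant 'ROWS'. ROWS is a JSON object of lists of equal length, an entry for each row: "linear": the shift along the tool's x, y, z in cm, a list of three; "rotation": the turn, a rotation vector about the tool's x, y, z in degrees, a list of three; "grip": the closure, from 0 (fully open) to 1 (shut). A call has exactly 10 rows; each row is the pose to reach, as a shift and turn from the pose commanded when the call began, along the tool's axes at that moment; what a row does not reach only later rows make up. A row lasts 1/12 s, in which the tool goes at most 41.7 mm and 7.16 degrees, less where a joint would pass 70% of its speed; a pose out of reach is approached as far as the arm can. A call with a gripper value outside its range is refused whole. The fingers move at their own pace and stop on an object; the grip force is fixed at half the most. Time passes only in rows, so rows that repeat a pose let the fingers close, or fill a call up. It gives the time, the measured TCP pose, the force and the opening at its end, in the units of the state.
- manip.state(): the state, without advancing time (a new reading comes with each control period).
- manip.grab_frame(name): name is "scene" or "side" or "wrist"; returns the picture (480x640x3 uint8, red, green, blue); there is no depth.
- manip.calibration(name): a dict with "fx", "fy", "cx", "cy" (pixels), "cam_to_world" (4x4, takes a point from camera to world coordinates). Camera axes: x right, y up, looking along -z (the intrinsics and any distortion apply to the point x, -y, -z); pixel columns grow to the right and rows downward; lengths in m; the calibration is good to about 2 mm. The wrist camera is an equidistant fisheye: a pixel r from the principal point sees the ray r / f radians off the axis. A picture is of the moment at which its call begins: read the wrist's pose just before it. calibration takes no time and is no camera call; for the wrist camera it gives the pose at the moment of the call.
- manip.job_done(): hands the job in, once; it reports no verdict.
The state is a dict: "time": time; "joint_pos": joint angles; "joint_vel": joint speeds; "joint_efforts": joint torques, N m; "tool_pos": TCP position; "tool_rot": TCP orientation; "contact_force": force on the tool from outside, world axes, zero at the start; "ft_torque": the same for the moment, N m; "gripper_width": opening from 0.0 (shut) to 1.0 (fully open).
Only numpy, scipy, OpenCV 4.12 (cv2) and the standard library are available. Lean on these libraries where they do the work, as an engineer would, in place of code of your own. Each camera call takes 0.05 s, during which the arm holds its last target. There are 200 camera calls.

## Working session

There is one attempt and no reset: what is moved stays moved. The work goes in short steps, Python scripts to look and compute and a shell command to move; the robot and the scene stay as the last step left them, time stands still between calls to the robot, and variables do not carry over. Pictures are saved under pics/ and viewed, about 12 in all and at most 16, crops included, and the job is handed in when it is done.

```bash
mkdir -p pics; ls; cat > h.py <<'E'
import numpy as np, cv2
from plant import manip
def snap(n,f): 
    im=manip.grab_frame(n); cv2.imwrite(f'pics/{f}.png',im[:,:,::-1]); return im
def ray(n,u,v,c=None):
    c=c or manip.calibration(n); T=np.array(c['cam_to_world'])
    x=(u-c['cx'])/c['fx']; y=(v-c['cy'])/c['fy']
    if n=='wrist':
        r=np.hypot(x,y); d=np.array([np.sin(r)*x/max(r,1e-9),-np.sin(r)*y/max(r,1e-9),-np.cos(r)])
    else: d=np.array([x,-y,-1])
    return T[:3,3],T[:3,:3]@d
def pt(n,u,v,z,c=None):
    o,d=ray(n,u,v,c); return o+d*(z-o[2])/d[2]
E
python3 - <<'E'
from h import *
for n in('scene','side','wrist'):
    c=manip.calibration(n);print(n,{k:(np.round(v,3).tolist() if k=='cam_to_world' else v) for k,v in c.items()})
    snap(n,n+'0')
print(manip.state())
E
```

```text
pics
scene {'fx': 455.53415064615155, 'fy': 455.53415064615155, 'cx': 323.21401122087946, 'cy': 244.75795859486323, 'cam_to_world': [[-0.323, -0.706, 0.631, 1.125], [0.946, -0.231, 0.226, 0.199], [-0.014, 0.67, 0.743, 0.753], [0.0, 0.0, 0.0, 1.0]]}
side {'fx': 519.3387108473316, 'fy': 519.3387108473316, 'cx': 317.3515317830483, 'cy': 240.91732359282588, 'cam_to_world': [[0.845, 0.263, -0.466, 0.176], [-0.535, 0.397, -0.746, -0.606], [-0.011, 0.88, 0.476, 0.485], [0.0, 0.0, 0.0, 1.0]]}
wrist {'fx': 371.64829954431775, 'fy': 371.64829954431775, 'cx': 320.9033888665865, 'cy': 235.88162878705822, 'cam_to_world': [[0.24, -0.926, -0.29, 0.075], [0.971, 0.229, 0.073, 0.625], [-0.001, -0.299, 0.954, 0.373], [0.0, 0.0, 0.0, 1.0]]}
{'time': 0.15, 'joint_pos': array([ 1.20998271e+00,  5.32035553e-02,  1.61396077e+00,  5.02819108e-06,
        1.47606402e+00, -1.18973331e-01]), 'joint_vel': array([-2.46582864e-05, -1.97369489e-03, -2.62362692e-03, -2.25648990e-04,
        1.78445576e-03,  7.46620446e-04]), 'joint_efforts': array([ 3.13031042e-04, -3.94240952e+01, -3.70722592e+01, -1.17358800e-04,
        4.68650978e-03,  2.15135651e-05]), 'tool_pos': array([0.1494996 , 0.60638249, 0.25235711]), 'tool_rot': array([ 4.22199982e-04,  7.87238654e-01,  6.16647900e-01, -7.00447384e-04]), 'contact_force': array([-0.89638753, -0.26058025, -0.29369802]), 'ft_torque': array([ 0.05638792,  0.07867096, -0.02683528]), 'gripper_width': 1.0016916633646624}
```

View pics/scene0.png

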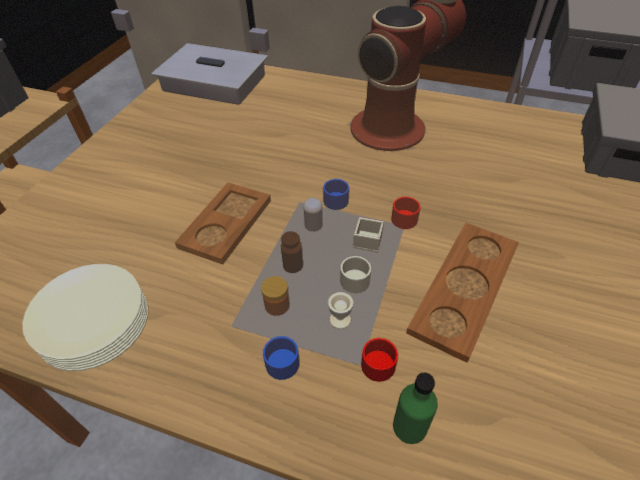

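View pics/side0.png

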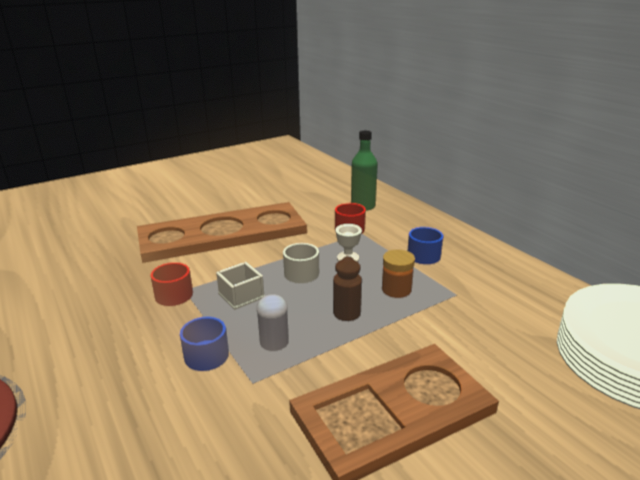

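Scene view: shaker (313,214), mill (292,252), jar (275,296), ramekin (355,274, white; the red and blue ones are look-alikes), dish (368,234), egg cup (341,310). The long board is on the right and the short board on the left. I'll enlarge both views to confirm and measure.

```bash
python3 - <<'E'
import cv2
a=cv2.imread('pics/scene0.png')[170:370,170:530]; cv2.imwrite('pics/sc_crop.png',cv2.resize(a,None,fx=2.2,fy=2.2,interpolation=cv2.INTER_CUBIC))
a=cv2.imread('pics/side0.png')[195:475,125:505]; cv2.imwrite('pics/si_crop.png',cv2.resize(a,None,fx=2.1,fy=2.1,interpolation=cv2.INTER_CUBIC))
E
```

```text
(no output)
```

View pics/sc_crop.png

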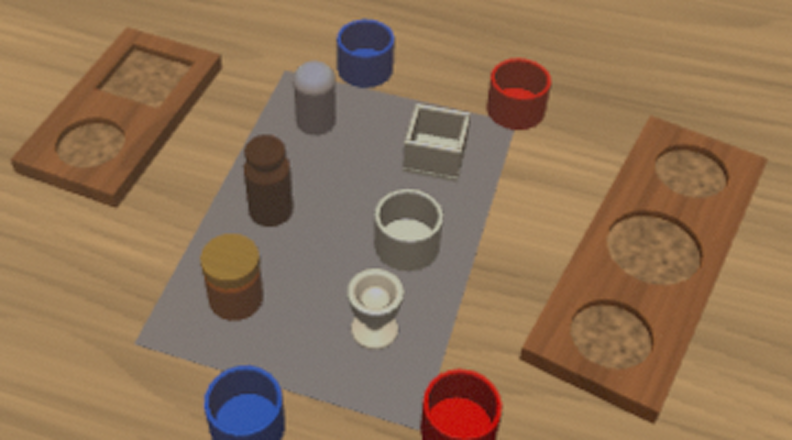

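View pics/si_crop.png

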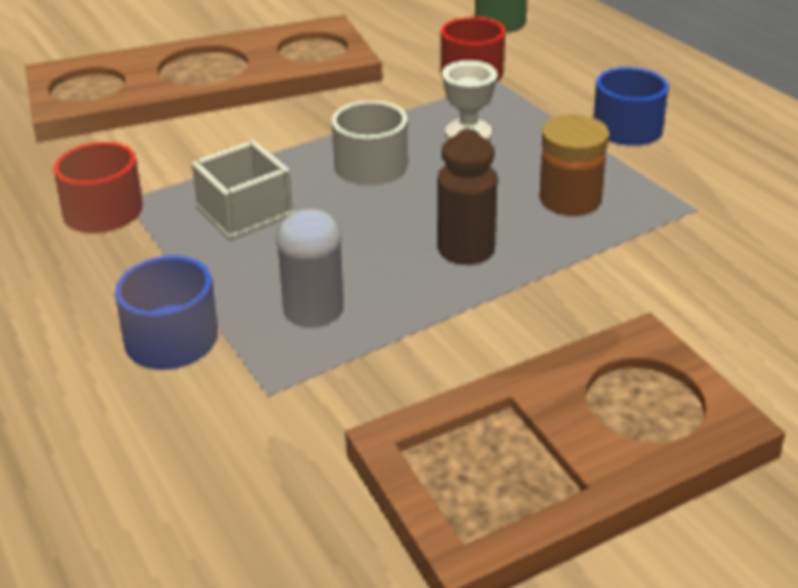

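Confirmed: crop of the scene view shows the plain white ramekin at crop (408,216) as the only white round one; blue (366,40)/(245,410) and red (520,78)/(460,410) are look-alikes. The egg cup is at (376,291).

```bash
python3 - <<'E'
from h import *
S=lambda p:('scene',170+p[0]/2.2,170+p[1]/2.2); D=lambda p:('side',125+p[0]/2.1,195+p[1]/2.1)
def tri(a,b):
    o1,d1=ray(*a);o2,d2=ray(*b)
    s=np.linalg.lstsq(np.c_[d1,-d2],o2-o1,rcond=None)[0]; p,q=o1+s[0]*d1,o2+s[1]*d2
    return (p+q)/2,np.linalg.norm(p-q)
for n,a,b,z in [('ramekin',(408,216),(370,128),.046),('dish',(437,125),(242,178),.044),('jar',(231,259),(575,137),.064),('mill',(266,155),(467,153),.085),('shaker',(315,78),(310,235),.064),('egg',(376,291),(470,82),.06),('blue1',(366,40),(166,285),.046),('red1',(520,78),(97,163),.046),('blue2',(244,390),(631,88),.046),('red2',(461,395),(473,38),.046),
 ('L-',(692,172),(87,85),.02),('L0',(656,248),(203,66),.02),('L+',(613,334),(312,48),.02),('Sr',(91,143),(646,401),.02)]:
    p,e=tri(S(a),D(b)); print(n,p.round(3),round(e,4),pt(*S(a),z).round(3)[:2],pt(*D(b),z).round(3)[:2])
for c in [(655,117),(767,158),(657,410),(521,352)]: print('Lc',pt(*S(c),.02).round(3))
for c in [(130,28),(221,57),(116,194),(14,160)]: print('Sc',pt(*S(c),.02).round(3))
for c in [(347,433),(651,313),(783,437)]: print('Sd',pt(*D(c),.02).round(3))
for c in [(397,443),(513,399),(584,488),(468,545)]: print('Ssq',pt(*D(c),.02 if c[0]!=468 else .01).round(3))
for c in [(417,104),(470,110),(459,147),(404,140)]: print('dish',pt(*S(c),.044).round(3))
for c in [(194,178),(251,144),(291,182),(234,212)]: print('dish',pt(*D(c),.044).round(3))
from scipy.spatial.transform import Rotation as R
q=manip.state()['tool_rot'];print(R.from_quat(q,scalar_first=True).as_matrix().round(3))
E
```

```text
ramekin [0.56  0.064 0.04 ] 0.0026 [0.564 0.066] [0.555 0.053]
dish [0.441 0.057 0.038] 0.0071 [0.442 0.06 ] [0.438 0.044]
jar [ 0.668 -0.064  0.059] 0.0016 [ 0.671 -0.061] [ 0.662 -0.072]
mill [ 0.563 -0.07   0.082] 0.0009 [ 0.566 -0.069] [ 0.56  -0.074]
shaker [ 0.435 -0.07   0.062] 0.002 [ 0.436 -0.069] [ 0.435 -0.073]
egg [0.658 0.063 0.054] 0.0038 [0.661 0.065] [0.652 0.052]
blue1 [ 0.343 -0.045  0.044] 0.0006 [ 0.345 -0.044] [ 0.342 -0.048]
red1 [0.353 0.124 0.046] 0.0016 [0.352 0.124] [0.353 0.122]
blue2 [ 0.776 -0.01   0.046] 0.0035 [ 0.774 -0.008] [ 0.776 -0.012]
red2 [0.725 0.153 0.043] 0.0057 [0.725 0.155] [0.722 0.144]
L- [0.401 0.308 0.018] 0.0002 [0.404 0.307] [0.4   0.303]
L0 [0.507 0.286 0.017] 0.0008 [0.509 0.286] [0.505 0.28 ]
L+ [0.612 0.262 0.018] 0.001 [0.613 0.262] [0.61  0.257]
Sr [ 0.55  -0.272  0.018] 0.0017 [ 0.552 -0.269] [ 0.549 -0.274]
Lc [0.339 0.264 0.02 ]
Lc [0.362 0.375 0.02 ]
Lc [0.673 0.306 0.02 ]
Lc [0.655 0.192 0.02 ]
Sc [ 0.378 -0.313  0.02 ]
Sc [ 0.392 -0.196  0.02 ]
Sc [ 0.605 -0.214  0.02 ]
Sc [ 0.596 -0.331  0.02 ]
Sd [ 0.389 -0.2    0.02 ]
Sd [ 0.607 -0.217  0.02 ]
Sd [ 0.594 -0.337  0.02 ]
Ssq [ 0.409 -0.222  0.02 ]
Ssq [ 0.484 -0.23   0.02 ]
Ssq [ 0.476 -0.304  0.02 ]
Ssq [ 0.407 -0.293  0.01 ]
dish [0.42  0.034 0.044]
dish [0.412 0.086 0.044]
dish [0.464 0.088 0.044]
dish [0.472 0.035 0.044]
dish [0.408 0.064 0.044]
dish [0.465 0.086 0.044]
dish [0.467 0.019 0.044]
dish [0.415 0.006 0.044]
[[ 0.239  0.971 -0.001]
 [ 0.971 -0.239 -0.002]
 [-0.002 -0.    -1.   ]]
```

View pics/wrist0.png

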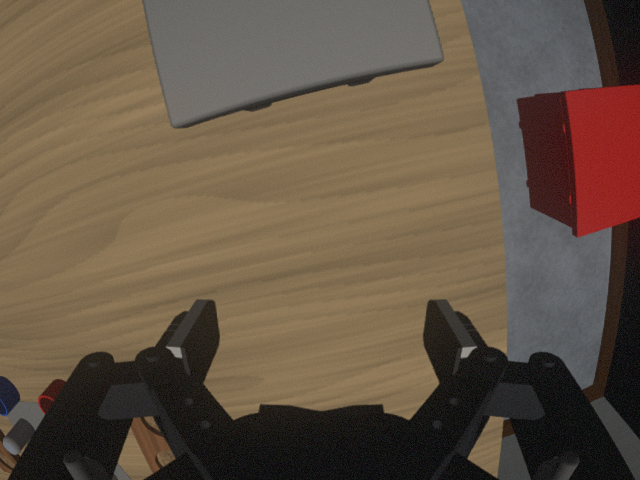

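```bash
python3 -m pendant '{"linear":[[-25,24,-5],[-25,24,-5],[-25,24,-5],[-25,24,-5],[-25,24,-5],[-25,24,-5],[-25,24,-5],[-25,24,-5],[-25,24,-5],[-25,24,-5]],"rotation":[[0,0,-3],[0,0,-6],[0,0,-10],[0,0,-13.8],[0,0,-13.8],[0,0,-13.8],[0,0,-13.8],[0,0,-13.8],[0,0,-13.8],[0,0,-13.8]],"grip":[0,0,0,0,0,0,0,0,0,0]}'
python3 -c "
from plant import manip;print(manip.tcp_to_tips)
from h import *
from scipy.spatial.transform import Rotation as R
print(R.from_quat(manip.state()['tool_rot'],scalar_first=True).as_matrix().round(3))"
```

```text
time: 0.98
tool_pos: [0.3244, 0.3042, 0.3041]
tool_rot: [0.001, 0.709, 0.705, 0.001]
contact_force: [-0.5, 0.3, 0.3]
gripper_width: 1.0
0.022
[[ 0.006  1.     0.002]
 [ 1.    -0.006  0.   ]
 [ 0.     0.002 -1.   ]]
```

```bash
python3 -m pendant '{"linear":[[-30,18,0],[-30,18,0],[-30,18,0],[-30,18,0],[-30,18,0],[-30,18,0],[-30,18,0],[-30,18,0],[-30,18,0],[-30,18,0]],"rotation":[[0,0,0],[0,0,0],[0,0,0],[0,0,0],[0,0,0],[0,0,0],[0,0,0],[0,0,0],[0,0,0],[0,0,0]],"grip":[0,0,0,0,0,0,0,0,0,0]}'
python3 - <<'E'
from h import *
c=manip.calibration('wrist'); im=snap('wrist','w1'); 
np.save('w1.npy',np.array(c['cam_to_world']))
cv2.imwrite('pics/w1b.png',cv2.resize(im[:,:,::-1],(800,600)))
E
```

```text
time: 1.82
tool_pos: [0.5037, 0.0045, 0.3022]
tool_rot: [-0.001, 0.709, 0.705, -0.001]
contact_force: [0.6, 0.6, 0.2]
gripper_width: 0.997
```

View pics/w1b.png

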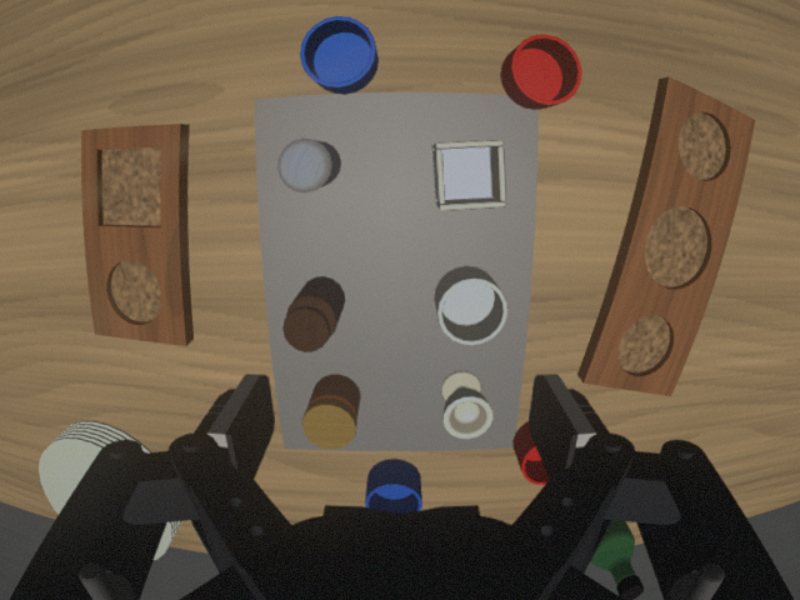

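```bash
cat >> h.py <<'E'
def ptw(f,u,v,z):
    c=dict(manip.calibration('wrist')); c['cam_to_world']=np.load(f+'.npy'); return pt('wrist',u,v,z,c)
E
python3 - <<'E'
from h import *
for n,u,v,z in [('ramekin',472,310,.046),('dish',470,175,.044),('jar',330,425,.064),('mill',309,328,.087),('shaker',305,165,.066),('egg',468,418,.06),('L-',703,146,.02),('L0',677,247,.02),('L+',645,345,.02),('Sr',135,291,.02),('Ss',131,188,.015),('d1',433,142,.044),('d2',504,140,.044),('d3',505,208,.044),('d4',437,210,.044)]:
    print(n,ptw('w1',u/1.25,v/1.25,z).round(3))
E
```

```text
ramekin [0.559 0.066 0.046]
dish [0.444 0.061 0.044]
jar [ 0.665 -0.062  0.064]
mill [ 0.559 -0.068  0.087]
shaker [ 0.434 -0.069  0.066]
egg [0.66  0.065 0.06 ]
L- [0.4   0.304 0.02 ]
L0 [0.504 0.281 0.02 ]
L+ [0.609 0.259 0.02 ]
Sr [ 0.547 -0.267  0.02 ]
Ss [ 0.443 -0.26   0.015]
d1 [0.417 0.031 0.044]
d2 [0.414 0.089 0.044]
d3 [0.47  0.091 0.044]
d4 [0.473 0.034 0.044]
```

```bash
python3 -m pendant '{"linear":[[3,3,4],[6,5.7,8],[6,5.7,12],[6,5.7,16],[6,5.7,18],[6,5.7,21],[6,5.7,23.5],[6,5.7,25.5],[6,5.7,26.7],[6,5.7,26.7]],"rotation":[[0,0,0],[0,0,0],[0,0,0],[0,0,0],[0,0,0],[0,0,0],[0,0,0],[0,0,0],[0,0,0],[0,0,0]],"grip":[0,0,0,0,0,0,0,0,0,0]}'
python3 - <<'E'
from h import *
snap('wrist','w2')
E
```

```text
time: 2.7
tool_pos: [0.5565, 0.0682, 0.0331]
tool_rot: [-0.002, 0.707, 0.707, -0.002]
contact_force: [-0.2, -0.2, 0.5]
gripper_width: 1.001
```

View pics/w2.png

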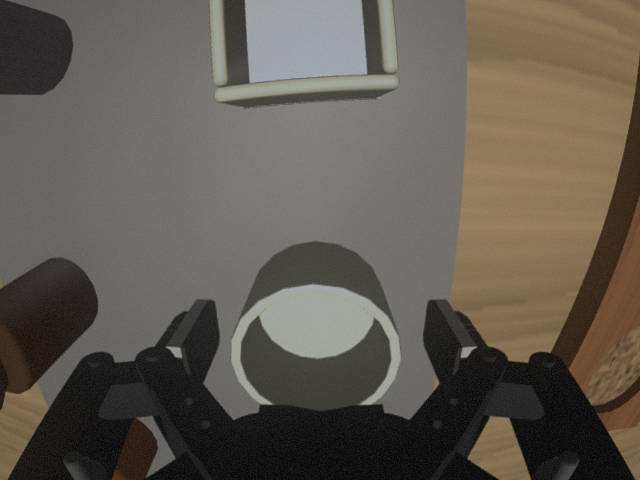

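Ramekin sits centred between the pads (316,345). Close and lift.

```bash
python3 -m pendant '{"linear":[[0,0,0],[0,0,0],[0,0,0],[0,0,0],[0,0,0],[0,0,0],[0,0,-1],[0,0,-2.5],[0,0,-4],[0,0,-6]],"rotation":[[0,0,0],[0,0,0],[0,0,0],[0,0,0],[0,0,0],[0,0,0],[0,0,0],[0,0,0],[0,0,0],[0,0,0]],"grip":[1,1,1,1,1,1,1,1,1,1]}'
```

```text
time: 3.58
tool_pos: [0.5584, 0.0662, 0.0962]
tool_rot: [-0.001, 0.708, 0.707, -0.001]
contact_force: [-0.3, -0.5, -3.0]
gripper_width: 0.718
```

```bash
python3 -m pendant '{"linear":[[2,-0.5,0],[5,-1.2,0],[8.5,-2.1,0],[12,-3,0],[15.5,-3.9,0],[19,-4.8,0],[21.7,-5.5,0],[21.7,-5.5,0],[21.7,-5.5,2],[21.7,-5.5,4]],"rotation":[[0,0,0],[0,0,0],[0,0,0],[0,0,0],[0,0,0],[0,0,0],[0,0,0],[0,0,0],[0,0,0],[0,0,0]],"grip":[1,1,1,1,1,1,1,1,1,1]}'
python3 - <<'E'
from h import *
snap('wrist','w3')
E
```

```text
time: 4.42
tool_pos: [0.506, 0.2843, 0.0581]
tool_rot: [0.001, 0.707, 0.707, 0.002]
contact_force: [-0.1, 0.4, -1.8]
gripper_width: 0.715
```

View pics/w3.png

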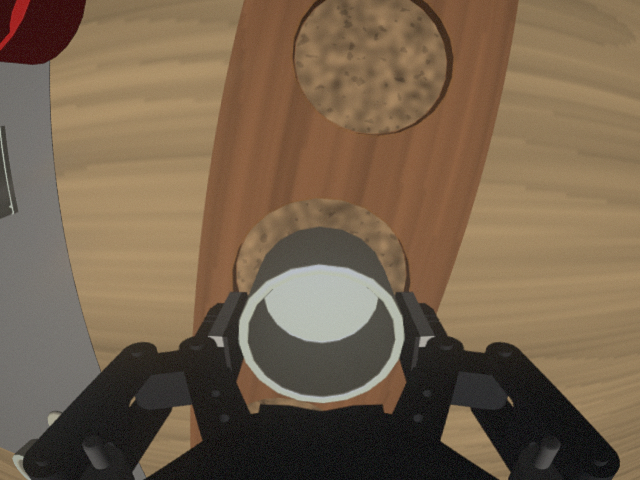

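```bash
python3 -m pendant '{"linear":[[0,0,0.5],[0,0,1.0],[0,0,1.0],[0,0,1.0],[0,0,1.0],[0,0,1.0],[0,0,1.0],[0,0,1.0],[0,0,-2],[0,0,-6]],"rotation":[[0,0,0],[0,0,0],[0,0,0],[0,0,0],[0,0,0],[0,0,0],[0,0,0],[0,0,0],[0,0,0],[0,0,0]],"grip":[1,1,1,0,0,0,0,0,0,0]}'
```

```text
time: 5.3
tool_pos: [0.5014, 0.2819, 0.1121]
tool_rot: [-0.002, 0.707, 0.707, -0.005]
contact_force: [0.4, 0.1, -0.8]
gripper_width: 1.003
```

```bash
python3 -m pendant '{"linear":[[-3,-1,0],[-7,-2,0],[-11,-3,0],[-15,-4,0],[-19,-5,0],[-22.3,-5.8,0],[-22.3,-5.8,2],[-22.3,-5.8,4.5],[-22.3,-5.8,6.5],[-22.3,-5.8,7.8]],"rotation":[[0,0,0],[0,0,0],[0,0,0],[0,0,0],[0,0,0],[0,0,0],[0,0,0],[0,0,0],[0,0,0],[0,0,0]],"grip":[0,0,0,0,0,0,0,0,0,0]}'
python3 - <<'E'
from h import *
print(manip.state()['tool_pos'])
snap('wrist','w4');print(manip.state()['tool_pos'])
E
```

```text
time: 6.13
tool_pos: [0.4452, 0.0601, 0.0363]
tool_rot: [-0.001, 0.708, 0.706, -0.001]
contact_force: [-0.3, -0.0, -0.5]
gripper_width: 1.002
[0.44523225 0.06006655 0.036298  ]
[0.44357542 0.06023099 0.03418122]
```

View pics/w4.png

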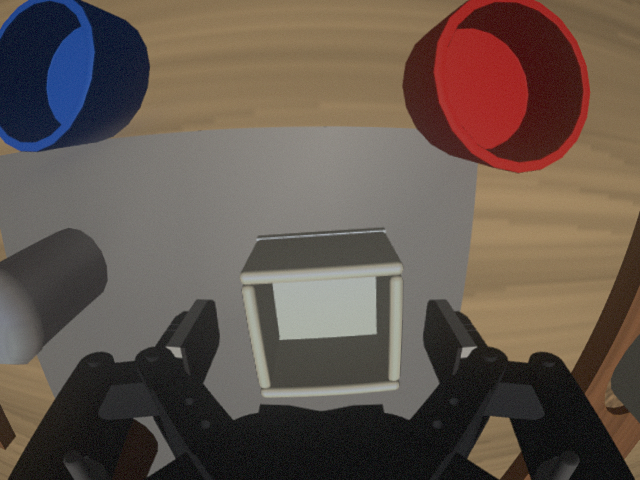

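Dish sits centred between the pads (322,330). Close and lift 10 cm to clear the shaker.

```bash
python3 -m pendant '{"linear":[[0,0,0],[0,0,0],[0,0,0],[0,0,0],[0,0,0],[0,0,-0.5],[0,0,-2.5],[0,0,-5],[0,0,-8],[0,0,-11]],"rotation":[[0,0,0],[0,0,0],[0,0,0],[0,0,0],[0,0,0],[0,0,0],[0,0,0],[0,0,0],[0,0,0],[0,0,0]],"grip":[1,1,1,1,1,1,1,1,1,1]}'
```

```text
time: 7.02
tool_pos: [0.4453, 0.0606, 0.1487]
tool_rot: [-0.001, 0.707, 0.707, -0.001]
contact_force: [0.5, -0.4, -1.3]
gripper_width: 0.649
```

```bash
python3 -m pendant '{"linear":[[-3,0,0],[-7,0,0],[-11,0,0],[-15,0,0],[-19,0,0],[-23,0,0],[-27,0,0],[-30.5,0,0],[-32.2,0,2],[-32.2,0,5]],"rotation":[[0,0,0],[0,0,0],[0,0,0],[0,0,0],[0,0,0],[0,0,0],[0,0,0],[0,0,0],[0,0,0],[0,0,0]],"grip":[1,1,1,1,1,1,1,1,1,1]}'
python3 -m pendant '{"linear":[[0,0,1.5],[0,0,2.5],[0,0,3],[0,0,3],[0,0,3],[0,0,3],[0,0,3],[0,0,3],[0,0,3],[0,0,3]],"rotation":[[0,0,0],[0,0,0],[0,0,0],[0,0,0],[0,0,0],[0,0,0],[0,0,0],[0,0,0],[0,0,0],[0,0,0]],"grip":[1,1,1,1,1,1,1,1,1,1]}'
python3 - <<'E'
from h import *
snap('wrist','w5')
print(np.mean([manip.state()['tool_pos'] for _ in range(5)],0))
E
```

```text
time: 7.85
tool_pos: [0.4483, -0.2671, 0.102]
tool_rot: [0.005, 0.709, 0.705, -0.0]
contact_force: [0.8, 1.1, -3.0]
gripper_width: 0.647
time: 8.68
tool_pos: [0.4465, -0.2616, 0.0688]
tool_rot: [0.0, 0.707, 0.707, 0.0]
contact_force: [0.3, 0.3, -1.9]
gripper_width: 0.646
[ 0.44641064 -0.26160282  0.06861439]
```

View pics/w5.png

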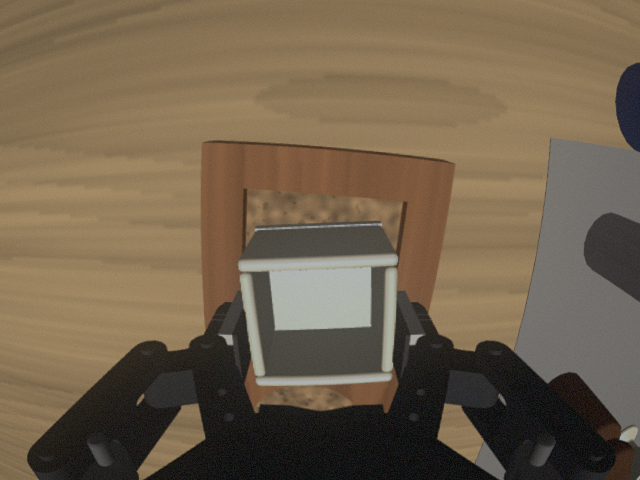

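```bash
python3 - <<'E'
from h import *
print(pt('wrist',322,190,.02),pt('wrist',318,226,.032),pt('wrist',248,226,.032),pt('wrist',390,226,.032),pt('wrist',246,205,.02),pt('wrist',404,205,.02))
E
python3 -m pendant '{"linear":[[0,0,0.5],[0,0,1],[0,0,1.5],[0,0,2],[0,0,2],[0,0,2],[0,0,2],[0,0,2],[0,0,2],[0,0,2]],"rotation":[[0,0,0],[0,0,0],[0,0,0],[0,0,0],[0,0,0],[0,0,0],[0,0,0],[0,0,0],[0,0,0],[0,0,0]],"grip":[1,1,1,1,1,1,1,1,1,1]}'
```

```text
[ 0.4007786  -0.26110018  0.02      ] [ 0.41469715 -0.26291287  0.032     ] [ 0.41458924 -0.29419502  0.032     ] [ 0.41469457 -0.23080612  0.032     ] [ 0.40765156 -0.29708781  0.02      ] [ 0.40771932 -0.2221386   0.02      ]
time: 9.57
tool_pos: [0.4462, -0.2615, 0.05]
tool_rot: [-0.001, 0.707, 0.707, -0.0]
contact_force: [-7.8, 5.2, 14.1]
gripper_width: 0.643
```

```bash
python3 - <<'E'
from h import *
im=snap('side','s6')
print(manip.state()['contact_force'],manip.state()['ft_torque'])
a=im[330:480,240:440][:,:,::-1]; b=snap('wrist','w6')[160:420,160:460][:,:,::-1]
cv2.imwrite('pics/m6.png',np.hstack([cv2.resize(a,(460,345)),cv2.resize(b,(340,345))]))
E
```

```text
[-6.72844197  4.48884938 13.0303819 ] [0.80816014 1.07108883 0.05330348]
```

View pics/m6.png

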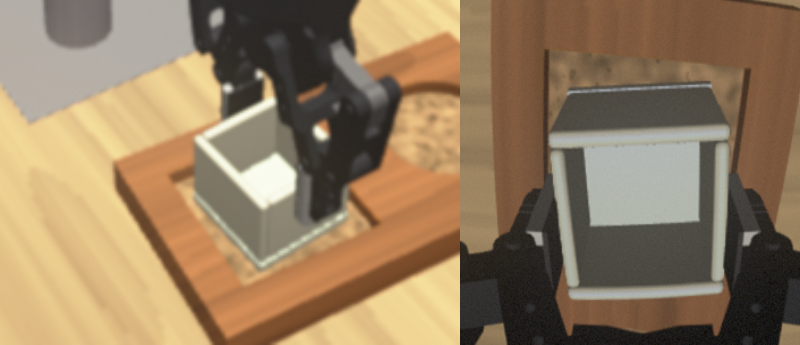

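The dish is inside the seat on its floor with clearance all round. Release.

```bash
python3 -m pendant '{"linear":[[0,0,-0.2],[0,0,-0.2],[0,0,-0.2],[0,0,-0.2],[0,0,-0.2],[0,0,-0.2],[0,0,-1.5],[0,0,-4],[0,0,-7],[0,0,-10]],"rotation":[[0,0,0],[0,0,0],[0,0,0],[0,0,0],[0,0,0],[0,0,0],[0,0,0],[0,0,0],[0,0,0],[0,0,0]],"grip":[1,0,0,0,0,0,0,0,0,0]}'
```

```text
time: 10.5
tool_pos: [0.4457, -0.2611, 0.1485]
tool_rot: [-0.001, 0.707, 0.707, -0.0]
contact_force: [0.4, -0.3, -1.1]
gripper_width: 1.003
```

```bash
python3 -m pendant '{"linear":[[4,-0.3,0],[8,-0.6,0],[12,-0.9,0],[16,-1.1,0],[19.2,-1.1,0],[19.2,-1.1,2.5],[19.2,-1.1,5.5],[19.2,-1.1,8],[19.2,-1.1,10],[19.2,-1.1,10.7]],"rotation":[[0,0,0],[0,0,0],[0,0,0],[0,0,0],[0,0,0],[0,0,0],[0,0,0],[0,0,0],[0,0,0],[0,0,0]],"grip":[0,0,0,0,0,0,0,0,0,0]}'
python3 -m pendant '{"linear":[[0,0,0],[0,0,0],[0,0,0],[0,0,0],[0,0,0],[0,0,0],[0,0,0],[0,0,-0.5],[0,0,-2],[0,0,-4]],"rotation":[[0,0,0],[0,0,0],[0,0,0],[0,0,0],[0,0,0],[0,0,0],[0,0,0],[0,0,0],[0,0,0],[0,0,0]],"grip":[0,1,1,1,1,1,1,1,1,1]}'
```

```text
time: 11.33
tool_pos: [0.433, -0.0685, 0.0379]
tool_rot: [-0.003, 0.707, 0.707, -0.001]
contact_force: [-0.6, 1.3, 0.2]
gripper_width: 0.998
time: 12.17
tool_pos: [0.4334, -0.0687, 0.0797]
tool_rot: [-0.003, 0.708, 0.707, -0.001]
contact_force: [-0.4, 0.0, -0.7]
gripper_width: 0.47
```

```bash
python3 -m pendant '{"linear":[[1,0,-2],[4,0,-4],[8,-0.4,-4],[12,-0.8,-4],[16,-1.3,-4],[20,-1.8,-4],[24,-2.3,-4],[28,-2.7,-4],[32,-3,-4],[35,-3.1,-4]],"rotation":[[0,0,0],[0,0,0],[0,0,0],[0,0,0],[0,0,0],[0,0,0],[0,0,0],[0,0,0],[0,0,0],[0,0,0]],"grip":[1,1,1,1,1,1,1,1,1,1]}'
python3 -m pendant '{"linear":[[1.5,0,0],[2.4,0,1],[2.4,0,3],[2.4,0,5],[2.4,0,5],[2.4,0,5],[2.4,0,5],[2.4,0,5],[2.4,0,5],[2.4,0,5]],"rotation":[[0,0,0],[0,0,0],[0,0,0],[0,0,0],[0,0,0],[0,0,0],[0,0,0],[0,0,0],[0,0,0],[0,0,0]],"grip":[1,1,1,1,1,1,1,1,1,1]}'
python3 - <<'E'
from h import *
snap('wrist','w7')
E
```

```text
time: 13.0
tool_pos: [0.4032, 0.2833, 0.1211]
tool_rot: [-0.001, 0.707, 0.707, -0.0]
contact_force: [1.1, 0.5, -1.0]
gripper_width: 0.469
time: 13.83
tool_pos: [0.4056, 0.3048, 0.0726]
tool_rot: [0.0, 0.708, 0.707, 0.001]
contact_force: [-1.2, -0.6, -2.3]
gripper_width: 0.471
```

View pics/w7.png

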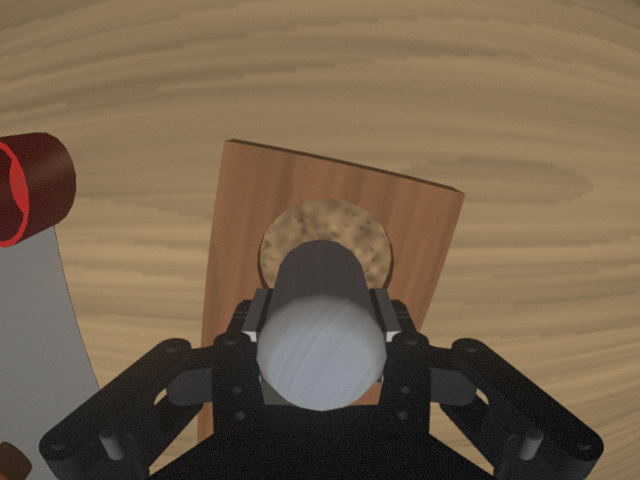

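```bash
python3 - <<'E'
from h import *
print(pt('wrist',322,240,.031),pt('wrist',325,198,.02),pt('wrist',260,262,.02),pt('wrist',392,262,.02))
E
python3 -m pendant '{"linear":[[0,0,0.5],[0,0,1],[0,0,1.5],[0,0,2],[0,0,2],[0,0,2],[0,0,2],[0,0,2],[0,0,2],[0,0,2]],"rotation":[[0,0,0],[0,0,0],[0,0,0],[0,0,0],[0,0,0],[0,0,0],[0,0,0],[0,0,0],[0,0,0],[0,0,0]],"grip":[1,1,1,1,1,1,1,1,1,1]}'
```

```text
[0.38174548 0.30521613 0.031     ] [0.36435964 0.30670709 0.02      ] [0.39699336 0.2739344  0.02      ] [0.39720064 0.34076189 0.02      ]
time: 14.72
tool_pos: [0.4049, 0.3042, 0.0527]
tool_rot: [0.0, 0.707, 0.707, -0.001]
contact_force: [-5.8, -4.3, 12.0]
gripper_width: 0.47
```

```bash
python3 -m pendant '{"linear":[[0,0,-0.2],[0,0,-0.2],[0,0,-0.2],[0,0,-0.2],[0,0,-0.2],[0,0,-0.2],[0,0,-2],[0,0,-5],[0,0,-8.5],[0,0,-12]],"rotation":[[0,0,0],[0,0,0],[0,0,0],[0,0,0],[0,0,0],[0,0,0],[0,0,0],[0,0,0],[0,0,0],[0,0,0]],"grip":[1,0,0,0,0,0,0,0,0,0]}'
```

```text
time: 15.55
tool_pos: [0.4041, 0.3041, 0.1717]
tool_rot: [-0.0, 0.707, 0.707, -0.001]
contact_force: [0.9, -0.0, -0.6]
gripper_width: 1.001
```

```bash
python3 -m pendant '{"linear":[[-37.3,15.7,0],[-37.3,15.7,0],[-37.3,15.7,0],[-37.3,15.7,0],[-37.3,15.7,0],[-37.3,15.7,0],[-37.3,15.7,0],[-37.3,15.7,0],[-37.3,15.7,0],[-37.3,15.7,0]],"rotation":[[0,0,0],[0,0,0],[0,0,0],[0,0,0],[0,0,0],[0,0,0],[0,0,0],[0,0,0],[0,0,0],[0,0,0]],"grip":[0,0,0,0,0,0,0,0,0,0]}'
python3 -m pendant '{"linear":[[0,0,0],[0,0,0],[0,0,2],[0,0,4],[0,0,6],[0,0,8],[0,0,10],[0,0,11.4],[0,0,11.4],[0,0,11.4]],"rotation":[[0,0,0],[0,0,0],[0,0,0],[0,0,0],[0,0,0],[0,0,0],[0,0,0],[0,0,0],[0,0,0],[0,0,0]],"grip":[0,0,0,0,0,0,0,0,0,0]}'
python3 - <<'E'
from h import *
snap('wrist','w8')
E
```

```text
time: 16.38
tool_pos: [0.5622, -0.0719, 0.1713]
tool_rot: [0.0, 0.708, 0.706, -0.0]
contact_force: [0.7, 1.0, -0.1]
gripper_width: 0.998
time: 17.22
tool_pos: [0.5604, -0.0672, 0.0565]
tool_rot: [-0.001, 0.707, 0.707, -0.001]
contact_force: [1.1, -0.1, 0.1]
gripper_width: 1.005
```

View pics/w8.png

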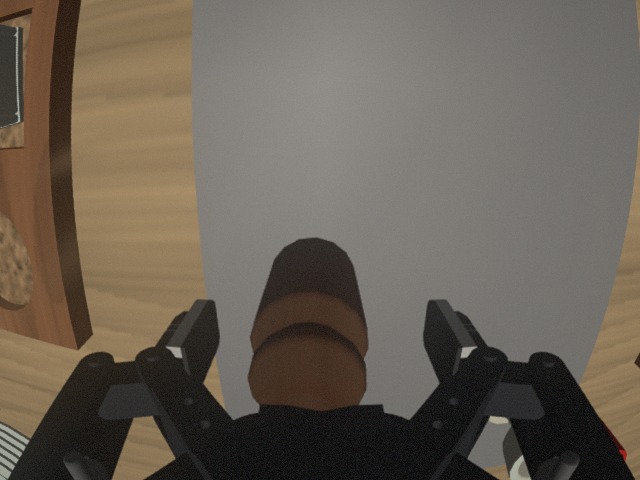

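Mill between the pads at (310,340). Close and lift.

```bash
python3 -m pendant '{"linear":[[0,0,0],[0,0,0],[0,0,0],[0,0,0],[0,0,0],[0,0,0],[0,0,-1],[0,0,-3],[0,0,-6],[0,0,-9]],"rotation":[[0,0,0],[0,0,0],[0,0,0],[0,0,0],[0,0,0],[0,0,0],[0,0,0],[0,0,0],[0,0,0],[0,0,0]],"grip":[1,1,1,1,1,1,1,1,1,1]}'
python3 -m pendant '{"linear":[[4,0.6,0],[8,1.2,0],[12,1.8,0],[16,2.4,0],[20,3,0],[24,3.6,0],[28,4.2,0],[31,4.7,0],[32.8,4.9,0],[32.8,4.9,0]],"rotation":[[0,0,0],[0,0,0],[0,0,0],[0,0,0],[0,0,0],[0,0,0],[0,0,0],[0,0,0],[0,0,0],[0,0,0]],"grip":[1,1,1,1,1,1,1,1,1,1]}'
python3 -m pendant '{"linear":[[0,0,0],[0,0,1],[0,0,3],[0,0,5],[0,0,6],[0,0,6],[0,0,6],[0,0,6],[0,0,6],[0,0,6]],"rotation":[[0,0,0],[0,0,0],[0,0,0],[0,0,0],[0,0,0],[0,0,0],[0,0,0],[0,0,0],[0,0,0],[0,0,0]],"grip":[1,1,1,1,1,1,1,1,1,1]}'
python3 - <<'E'
from h import *
snap('wrist','w9')
E
```

```text
time: 18.1
tool_pos: [0.56, -0.0682, 0.1468]
tool_rot: [-0.002, 0.707, 0.707, -0.001]
contact_force: [1.4, -0.2, -2.2]
gripper_width: 0.497
time: 18.93
tool_pos: [0.6101, 0.2631, 0.1471]
tool_rot: [-0.001, 0.706, 0.708, 0.0]
contact_force: [-0.1, -0.4, -1.4]
gripper_width: 0.496
time: 19.77
tool_pos: [0.6117, 0.2595, 0.089]
tool_rot: [0.001, 0.708, 0.707, 0.001]
contact_force: [0.3, 0.3, -1.7]
gripper_width: 0.498
```

View pics/w9.png

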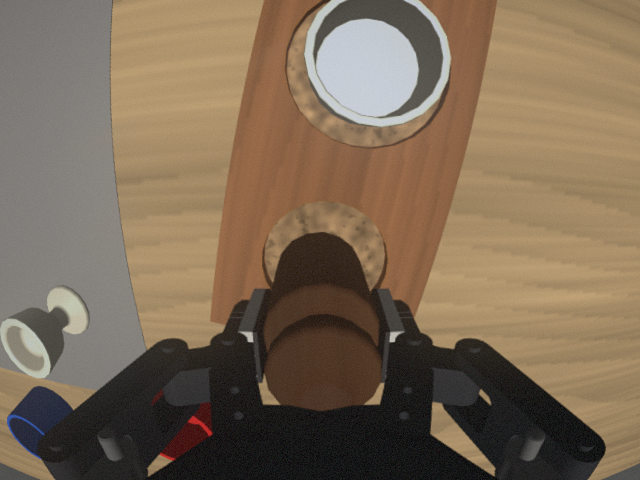

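```bash
python3 - <<'E'
from h import *
print(pt('wrist',318,234,.031),pt('wrist',326,202,.02),pt('wrist',264,262,.02),pt('wrist',386,262,.02))
E
python3 -m pendant '{"linear":[[0,0,0.5],[0,0,1],[0,0,1.5],[0,0,2],[0,0,2],[0,0,2],[0,0,2],[0,0,2],[0,0,2],[0,0,2]],"rotation":[[0,0,0],[0,0,0],[0,0,0],[0,0,0],[0,0,0],[0,0,0],[0,0,0],[0,0,0],[0,0,0],[0,0,0]],"grip":[1,1,1,1,1,1,1,1,1,1]}'
```

```text
[0.59016334 0.25806149 0.031     ] [0.57610651 0.26221809 0.02      ] [0.60970832 0.22806499 0.02      ] [0.60988822 0.29558274 0.02      ]
time: 20.65
tool_pos: [0.6114, 0.2594, 0.0689]
tool_rot: [0.0, 0.707, 0.707, 0.0]
contact_force: [-2.4, -1.8, 7.1]
gripper_width: 0.493
```

```bash
python3 -m pendant '{"linear":[[0,0,-0.1],[0,0,-0.1],[0,0,-0.1],[0,0,-0.1],[0,0,-0.1],[0,0,-0.1],[0,0,-2],[0,0,-5],[0,0,-8],[0,0,-11]],"rotation":[[0,0,0],[0,0,0],[0,0,0],[0,0,0],[0,0,0],[0,0,0],[0,0,0],[0,0,0],[0,0,0],[0,0,0]],"grip":[1,0,0,0,0,0,0,0,0,0]}'
```

```text
time: 21.48
tool_pos: [0.6103, 0.2592, 0.1779]
tool_rot: [-0.0, 0.707, 0.707, -0.001]
contact_force: [0.3, 1.0, -0.1]
gripper_width: 1.0
```

```bash
python3 -m pendant '{"linear":[[-32.2,5.7,0],[-32.2,5.7,0],[-32.2,5.7,0],[-32.2,5.7,0],[-32.2,5.7,0],[-32.2,5.7,0],[-32.2,5.7,0],[-32.2,5.7,0],[-32.2,5.7,0],[-32.2,5.7,0]],"rotation":[[0,0,0],[0,0,0],[0,0,0],[0,0,0],[0,0,0],[0,0,0],[0,0,0],[0,0,0],[0,0,0],[0,0,0]],"grip":[0,0,0,0,0,0,0,0,0,0]}'
python3 -m pendant '{"linear":[[0,0,2],[0,0,4],[0,0,6],[0,0,8],[0,0,10],[0,0,12],[0,0,13.5],[0,0,14.2],[0,0,14.2],[0,0,14.2]],"rotation":[[0,0,0],[0,0,0],[0,0,0],[0,0,0],[0,0,0],[0,0,0],[0,0,0],[0,0,0],[0,0,0],[0,0,0]],"grip":[0,0,0,0,0,0,0,0,0,0]}'
python3 -m pendant '{"linear":[[0,0,0],[0,0,0],[0,0,0],[0,0,0],[0,0,0],[0,0,0],[0,0,-1],[0,0,-3],[0,0,-5],[0,0,-7]],"rotation":[[0,0,0],[0,0,0],[0,0,0],[0,0,0],[0,0,0],[0,0,0],[0,0,0],[0,0,0],[0,0,0],[0,0,0]],"grip":[1,1,1,1,1,1,1,1,1,1]}'
```

```text
time: 22.32
tool_pos: [0.6675, -0.0647, 0.1771]
tool_rot: [-0.0, 0.709, 0.706, 0.0]
contact_force: [0.2, 0.1, 1.0]
gripper_width: 1.0
time: 23.15
tool_pos: [0.6677, -0.0622, 0.0356]
tool_rot: [0.0, 0.707, 0.707, 0.0]
contact_force: [0.2, -0.3, 1.2]
gripper_width: 1.002
time: 23.98
tool_pos: [0.6665, -0.0624, 0.1052]
tool_rot: [-0.001, 0.707, 0.707, -0.001]
contact_force: [0.5, 0.7, -2.2]
gripper_width: 0.571
```

```bash
python3 -m pendant '{"linear":[[-3,-1.5,0],[-6,-3.3,0],[-9.5,-5.3,0],[-13,-7.3,0],[-16.5,-9.3,0],[-19.5,-11.2,0],[-20.7,-11.8,0],[-20.7,-11.8,0],[-20.7,-11.8,2],[-20.7,-11.8,4]],"rotation":[[0,0,0],[0,0,0],[0,0,0],[0,0,0],[0,0,0],[0,0,0],[0,0,0],[0,0,0],[0,0,0],[0,0,0]],"grip":[1,1,1,1,1,1,1,1,1,1]}'
python3 -m pendant '{"linear":[[0,0,0],[0,0,0],[0,0,0],[0,0,0],[0,0,0],[0,0,0],[0,0,0],[0,0,0],[0,0,0],[0,0,0]],"rotation":[[0,0,0],[0,0,0],[0,0,0],[0,0,0],[0,0,0],[0,0,0],[0,0,0],[0,0,0],[0,0,0],[0,0,0]],"grip":[1,1,1,1,1,1,1,1,1,1]}'
python3 - <<'E'
from h import *
snap('wrist','w10')
E
```

```text
time: 24.82
tool_pos: [0.5509, -0.2697, 0.0667]
tool_rot: [0.002, 0.708, 0.707, 0.001]
contact_force: [-0.3, -0.1, -2.3]
gripper_width: 0.57
time: 25.65
tool_pos: [0.5492, -0.2697, 0.0653]
tool_rot: [0.0, 0.707, 0.707, -0.0]
contact_force: [-1.0, 0.1, -2.0]
gripper_width: 0.573
```

View pics/w10.png

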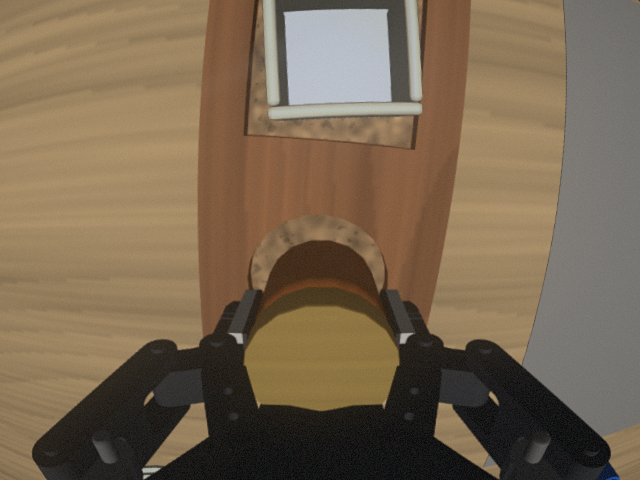

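```bash
python3 - <<'E'
from h import *
print(pt('wrist',322,240,.03),pt('wrist',318,214,.02),pt('wrist',251,265,.02),pt('wrist',386,265,.02))
E
python3 -m pendant '{"linear":[[0,0,0.5],[0,0,1],[0,0,1.5],[0,0,2],[0,0,2],[0,0,2],[0,0,2],[0,0,2],[0,0,2],[0,0,2]],"rotation":[[0,0,0],[0,0,0],[0,0,0],[0,0,0],[0,0,0],[0,0,0],[0,0,0],[0,0,0],[0,0,0],[0,0,0]],"grip":[1,1,1,1,1,1,1,1,1,1]}'
```

```text
[ 0.52357114 -0.26920364  0.03      ] [ 0.51421819 -0.27100531  0.02      ] [ 0.53961964 -0.30380903  0.02      ] [ 0.5397223  -0.23799492  0.02      ]
time: 26.53
tool_pos: [0.5493, -0.2698, 0.0471]
tool_rot: [-0.001, 0.707, 0.707, -0.0]
contact_force: [-5.4, 2.5, 10.4]
gripper_width: 0.573
```

```bash
python3 -m pendant '{"linear":[[0,0,-0.1],[0,0,-0.1],[0,0,-0.1],[0,0,-0.1],[0,0,-0.1],[0,0,-0.1],[0,0,-2],[0,0,-5],[0,0,-8],[0,0,-12]],"rotation":[[0,0,0],[0,0,0],[0,0,0],[0,0,0],[0,0,0],[0,0,0],[0,0,0],[0,0,0],[0,0,0],[0,0,0]],"grip":[1,0,0,0,0,0,0,0,0,0]}'
python3 -m pendant '{"linear":[[27,-5,-13],[27,-5,-13],[27,-5,-13],[27,-5,-13],[27,-5,-13],[27,-5,-13],[27,-5,-13],[27,-5,-13],[27,-5,-13],[27,-5,-13]],"rotation":[[0,0,0],[0,0,0],[0,0,0],[0,0,0],[0,0,0],[0,0,0],[0,0,0],[0,0,0],[0,0,0],[0,0,0]],"grip":[0,0,0,0,0,0,0,0,0,0]}'
python3 - <<'E'
from h import *
c=manip.calibration('wrist');np.save('w11.npy',np.array(c['cam_to_world']))
w=snap('wrist','w11')[:,:,::-1]; s=snap('scene','s11')[:,:,::-1]; d=snap('side','d11')[:,:,::-1]
r=lambda a,W,H:cv2.resize(a,(W,H),interpolation=cv2.INTER_CUBIC)
top=r(w[40:340,40:620],580,300); left=r(d[195:265,125:315],0 or 220,81)
sc=r(s[170:370,170:530],400,222); sl=r(d[200:270,130:320],400,147)
sd=r(d[330:480,280:510],400,261)
col=np.vstack([sc,sl])
bot=np.hstack([r(col,400,300),r(sd,400,300)])
cv2.imwrite('pics/fin.png',np.vstack([np.hstack([top,np.zeros((300,220,3),np.uint8)]),bot]))
E
```

```text
time: 27.37
tool_pos: [0.5477, -0.2686, 0.1636]
tool_rot: [-0.003, 0.707, 0.707, -0.001]
contact_force: [0.8, -0.6, -0.5]
gripper_width: 1.002
time: 28.2
tool_pos: [0.4996, 0.0005, 0.2953]
tool_rot: [0.0, 0.707, 0.707, -0.0]
contact_force: [1.0, -0.7, -0.8]
gripper_width: 1.0
```

View pics/fin.png

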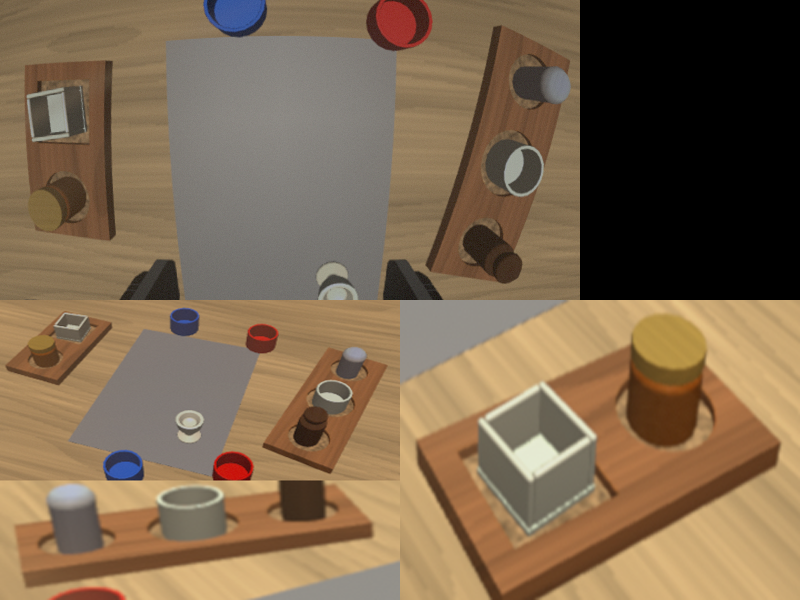

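```bash
python3 - <<'E'
from h import *
for n,u,v,z in [('ramekin',556.5,210,.056),('dish',96,155,.054),('jar',84,250,.074),('mill',547,305,.097),('shaker',590,125,.076),('egg',379,336,.06)]: print(n,ptw('w11',u,v,z).round(3))
manip.job_done()
E
```

```text
ramekin [0.505 0.272 0.056]
dish [ 0.443 -0.248  0.054]
jar [ 0.547 -0.269  0.074]
mill [0.605 0.254 0.097]
shaker [0.403 0.294 0.076]
egg [0.654 0.066 0.06 ]
the job is handed in; nothing more can be done
```

I set all five things in their seats and handed the job in at about 28 s. Ramekin is in the long board's middle seat, with the shaker and mill in its end seats. Dish is in the short board's square seat, with the jar in its round one.

- **Set down:** I put each thing down before letting go. For the dish, shaker, mill and jar, the wrist force rose by 7–14 N at touchdown. I did not check the force for the ramekin.
- **Egg cup:** It was not touched. It measured (0.654, 0.066) at the end and (0.660, 0.065) at the start.
- **Final pictures:** All five look upright and seated, with a gap around each foot, and the arm was clear of everything.
- **Disagreement:** In the last wrist view, taken well off to the side, the ramekin, dish and shaker read about 1 cm in y from the seat centres I had measured. That is inside the 17 mm limit but uses more than half of it.
    - For the dish and shaker, close views before release showed the foot within about 4 mm of the seat centre.
    - For the ramekin, I judged the close view by eye only.
    - I trust the close views more, but I did not measure again before handing in.

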